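Nip a suspension bush in a clamping fixture with its guarded knob

TASK

Stand the large rubber bush upright on the fixture's base plate, in the V of the back stop, and let go of it. Then reach into the round guard and turn the black knob clockwise until the jaw holds the bush snugly in the V, with about 12 N, going by feel so that the rubber is never crushed; do not lean on the guard. Leave the bush clamped, let go of everything, and leave the other parts on the bench where they are.

Things in the scene. Friction and masses are not known exactly. Their poses are not given: they have to be found in the camera images.
- bush: The large bush to clamp: black rubber cylinder, diameter 40, height 60, standing upright, with a steel sleeve of diameter 18 that stands 5 above its top (65 in all); about 0.15 to 0.3 kg. Origin at the centre of its underside, z up. It needs 6 to 20 N of jaw force, 12 N is ideal; over 35 N crushes the rubber.
- fixture: Clamping fixture, fixed to the bench: steel base plate 120 (x) by 270 (y) by 12 thick; origin at the centre of its underside, z up. +y runs from the knob end to the V end and is the way the jaw closes. At y = -80 a grey gear housing 104 by 100, its top 40 above the bench, carries the guard and knob. Jaw, V and back stop all stay below 39 above the bench.
- guard: Round aluminium guard tube around the knob, open at the top: inner diameter 84, outer 94, from 40 to 98 above the bench. Origin on its axis at its foot, the floor of the well. Fingers must enter it partly closed (backs under 76 apart) and turn inside it. Light touches are allowed, more than 20 N is not.
- knob_grip (a point): Point on the knob's upright axis at the height to grip, 36 above the well's floor (76 above the bench). The knob is an upright bar 44 long, 16 thick, from 8 to 48 above that floor (top 10 below the guard's rim), on a disc of diameter 40 whose top is 8 above it. This point's x lies along the bar and turns with it; grip across the 16 mm (point y).
- knob (a joint): Knob angle, rad: grows clockwise seen from above, which closes the jaw 14 mm per rad; 0 open stop, 1.75 far stop, starts at 0 to 0.1. Turning takes 0.33 N m of friction plus 0.014 N m per N of jaw force; it stays where left. The bush is nipped somewhere from 0.4 to 1.4; once it is seated the force rises steeply, about 1.6 N per 0.01 rad: stop by feel.
- jaw: Steel jaw 36 wide (x), 12 thick (y), from 14 to 38 above the bench, that slides along the fixture's +y. Origin at the middle of its front face (the face that presses on the bush).
- nest (a point): Where the seated bush's axis nominally stands, on the base plate's top (12 above the bench), axes as the fixture's. The V: two plates at 45 degrees on the +y side, tops 37 above the bench. On shims and a rubber cushion: true seat up to 4 mm either way along y, giving 1 mm per 12 N. A bush set 5 mm to the -y side is clear of V and open jaw; the jaw then slides it home.
- small_bush: Bystander: a smaller bush of the same look, diameter 28, height 38 (43 with its sleeve). Origin at the centre of its underside. Leave it alone.
- socket: Bystander: a dark steel ring-shaped socket, diameter 30, height 38. Origin at the centre of its underside. Leave it alone.
- wrench: Bystander: a steel spanner 200 long lying along its own x; origin at its middle, underside. Leave it alone.
Not all that is in view belongs to the job. Leave any turquoise or yellow look-alike of the bush alone.

How it is judged:
By the outcome, as a careful person would: the job done as asked, in the order asked, and still so for the second after the job is handed in, with the robot touching nothing.
It also fails if it takes over 72 s, if anything falls off the work surface, if the arm or the gripper's body presses on something with over 40 N, if the wrist force passes 120 N, or if a joint passes its speed limit or range.

ROBOT

A 7-joint arm with a two-finger parallel gripper is mounted at the origin on the work surface. World frame = base frame: x ahead of the robot, y to its left, z up, the work surface at z = 0. Lengths are in m, angles in rad, forces in N, time in s.
With the tool pointing down it reaches from about 0.4 to 0.85 m from the base axis. Payload 10.4 kg.
Tool frame: the origin (TCP) lies midway between the tips of the shut fingers; the grasp point (between the pads) lies 19 mm behind it; x points along the fingers, y is the direction in which the jaws open and shut, and the axes are right-handed (so a half turn about x gives the same grasp; the last joint's range is limited). The gripper opens to 87 mm and grips with 3 to 60 N. Pads are 19 mm wide; open, the fingers measure 117 mm over their backs; the gripper's body (75 mm by 190 mm) begins 51 mm behind the grasp point.
Start: joints at [-1.217, 0.332, -0.065, 1.46, 0.022, 1.35, -0.088], TCP at [0.23, 0.581, 0.223] pointing down, gripper open.
Joint ranges: [-2.6, 2.6], [-0.5, 2.12], [-1.47, 1.34], [0.16, 2.42], [-1.27, 4.41], [0.06, 2.06], [-2.6, 2.6]. Speed limits (rad/s): [2.22, 2.22, 2.79, 2.79, 3.14, 3.14, 3.14].

INTERFACE

Orientations are given as a unit quaternion [x, y, z, w].
In Python, from bench import r gives the robot as it stands.
- The arm moves only by the shell command python3 -m jog 'ROWS' [OPENING] [FORCE]. ROWS is JSON, a list of rows, each an object with "slide": the shift along the tool's x, y, z in cm, a list of three; "roll": the turn about the tool's x in degrees. A call has 1 to 5 rows; each row is the pose to reach, as a shift and turn from the pose measured when the call began, along the tool's axes at that moment; what a row does not reach only later rows make up. A row lasts 1/12 s, in which the tool goes at most 41.7 mm and 7.16 degrees, less where a joint would pass 70% of its speed; a pose out of reach is approached as far as the arm can. A call with a gripper value outside its range is refused whole. OPENING is the closure, from 0 (fully open) to 1 (shut), set as the call begins (- or left out, the last holds). The fingers move at their own pace and stop on an object; FORCE is the grip in N (left out, the last holds). Time passes only in rows, so rows that repeat a pose let the fingers close. It gives the time, the measured TCP pose, the force and the opening at its end, in the units of the state.
- r.read_state(): the state, without advancing time (a new reading comes with each control period).
- r.camera(name): name is "scene" or "top"; returns the picture (420x560x3 uint8, red, green, blue); there is no depth.
- r.camera_info(name): a dict with "intrinsics" (3x3 intrinsics, pixels), "R" (3x3) and "t" (3): a world point X has camera coordinates R X + t. Camera axes: x right, y down, z forward; pixel columns grow to the right and rows downward; lengths in m; the calibration is good to about 2 mm. A picture is of the moment at which its call begins. camera_info takes no time and is no camera call.
- r.close_job(): hands the job in, once; it reports no verdict.
The state is a dict: "time": time; "joint_positions": joint angles; "joint_vel": joint speeds; "joint_torque": joint torques, N m; "ee_pos": TCP position; "eef_rot": TCP orientation; "ft_force": force on the tool from outside, world axes, zero at the start; "torque": the same for the moment, N m; "width": finger opening in m.
Only numpy, scipy, OpenCV 4.12 (cv2) and the standard library are available. Lean on these libraries where they do the work, as an engineer would, in place of code of your own. Each camera call takes 0.05 s, during which the arm holds its last target.

## Working session

There is one attempt and no reset: what is moved stays moved. The work goes in short steps, Python scripts to look and compute and a shell command to move; the robot and the scene stay as the last step left them, time stands still between calls to the robot, and variables do not carry over. Pictures are saved under pics/ and viewed, and the job is handed in when it is done.

```bash
ls; mkdir -p pics; python3 - <<'E'
from bench import r
import cv2
s=r.read_state()
for k,v in s.items(): print(k,v)
for n in("scene","top"):
    im=r.camera(n); cv2.imwrite(f"pics/{n}0.png",im[:,:,::-1])
    ci=r.camera_info(n); print(n,ci)
E
```

```text
pics
time 0.0
joint_positions [-1.2166063   0.33286706 -0.06470094  1.46093161  0.02159885  1.34990902
 -0.08853376]
joint_vel [-0.00073674  0.00216111 -0.00096291  0.00035974 -0.0017611  -0.00168474
  0.00124557]
joint_torque [ 9.24048290e-04 -6.23233008e+01  2.48887099e-02 -3.89904964e+01
 -6.14651944e-02  3.95175267e-02  1.42327608e-04]
ee_pos [0.22982333 0.58079479 0.22176159]
eef_rot [ 0.13193622  0.69466571 -0.1329298   0.6945229 ]
ft_force [ 0.140444    0.61687521 -0.25228002]
torque [ 0.00214587 -0.00373996  0.07071237]
width 0.08720787635883208
scene {'intrinsics': array([[386.97876544,   0.        , 283.89575097],
       [  0.        , 386.97876544, 208.01530476],
       [  0.        ,   0.        ,   1.        ]]), 'R': array([[ 0.61914313,  0.78525207,  0.0064    ],
       [ 0.44199701, -0.34173925, -0.82936899],
       [-0.64907659,  0.5163269 , -0.55866458]]), 't': array([-0.26727337, -0.22020906,  1.14938628])}
top {'intrinsics': array([[380.87471124,   0.        , 281.08213046],
       [  0.        , 380.87471124, 207.54040505],
       [  0.        ,   0.        ,   1.        ]]), 'R': array([[ 0.01546972, -0.99941363,  0.03054629],
       [-0.99575228, -0.01817183, -0.09026174],
       [ 0.09076389, -0.02902022, -0.99544952]]), 't': array([-0.116266  ,  0.56541029,  0.70084219])}
```

View pics/scene0.png

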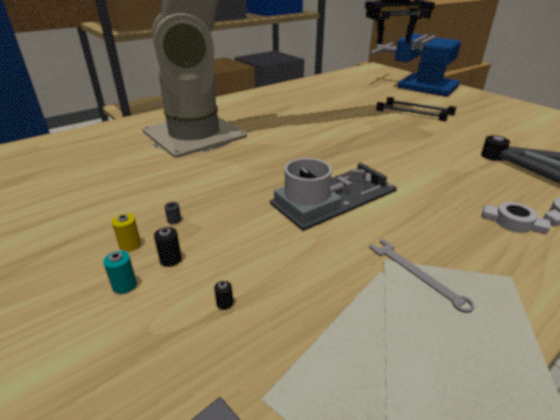

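View pics/top0.png

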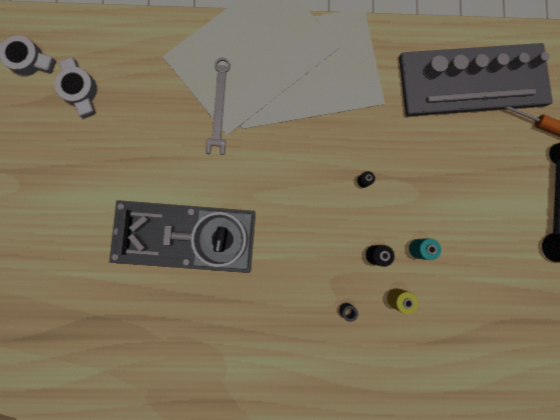

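The scene view shows these candidates:
- Large black bush: scene (168,246), top (381,256).
- Small black bush: scene (223,295), top (367,179).
- Dark ring socket: scene (172,212), top (348,312).
- Turquoise and yellow look-alikes: scene (120,272) and (127,232).
- Fixture: top (183,236), with the V at its left (+y world) end.

The large black one fits the description. I'll measure it and enlarge crops to confirm.

```bash
cat > h.py <<'E'
import numpy as np
from bench import r
def ray(n,px):
    c=r.camera_info(n);K,R,t=c["intrinsics"],np.array(c["R"]),np.array(c["t"])
    d=R.T@np.linalg.solve(K,[px[0],px[1],1.]);return -R.T@t,d
def onz(n,px,z):
    o,d=ray(n,px);return o+d*(z-o[2])/d[2]
def proj(n,X):
    c=r.camera_info(n);p=c["intrinsics"]@(np.array(c["R"])@np.array(X)+c["t"]);return p[:2]/p[2]
def tri(p1,p2):
    o1,d1=ray("scene",p1);o2,d2=ray("top",p2)
    A=np.stack([d1,-d2],1);s=np.linalg.lstsq(A,o2-o1,rcond=None)[0]
    a=o1+s[0]*d1;b=o2+s[1]*d2;return (a+b)/2,np.linalg.norm(a-b)
E
python3 - <<'E'
import cv2,numpy as np
t=cv2.imread("pics/top0.png");s=cv2.imread("pics/scene0.png")
def crop(im,x,y,w,h,k,n): cv2.imwrite(n,cv2.resize(im[y:y+h,x:x+w],None,fx=k,fy=k,interpolation=cv2.INTER_CUBIC))
crop(t,100,190,165,95,4.8,"pics/c_fix.png")
crop(t,320,150,130,180,3.3,"pics/c_parts.png")
crop(s,90,190,160,130,4.5,"pics/c_partsS.png")
crop(s,260,150,145,80,5.5,"pics/c_fixS.png")
E
```

```text
(no output)
```

View pics/c_fix.png

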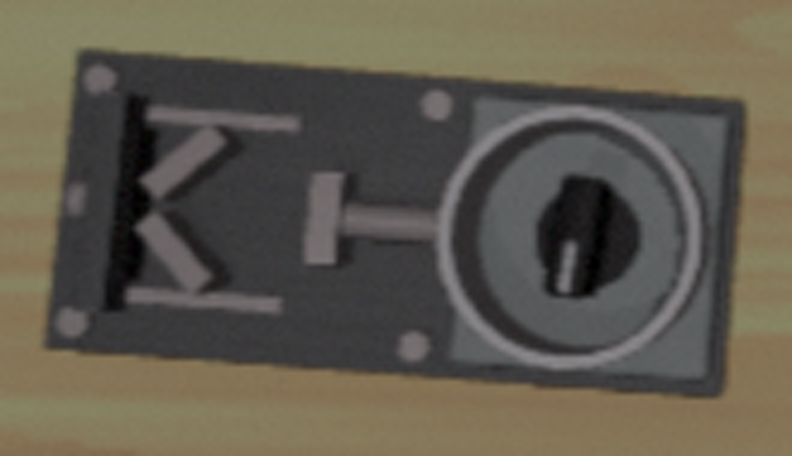

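View pics/c_parts.png

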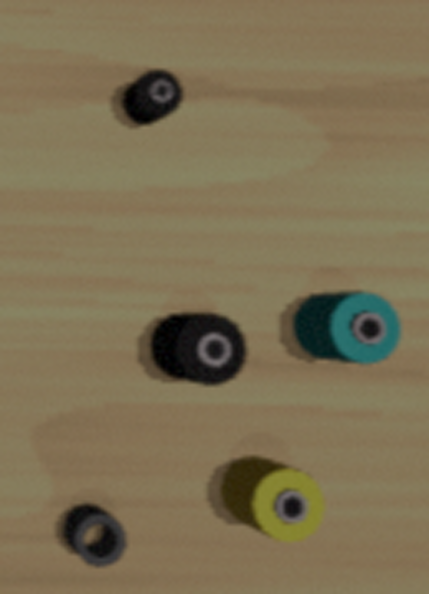

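View pics/c_partsS.png

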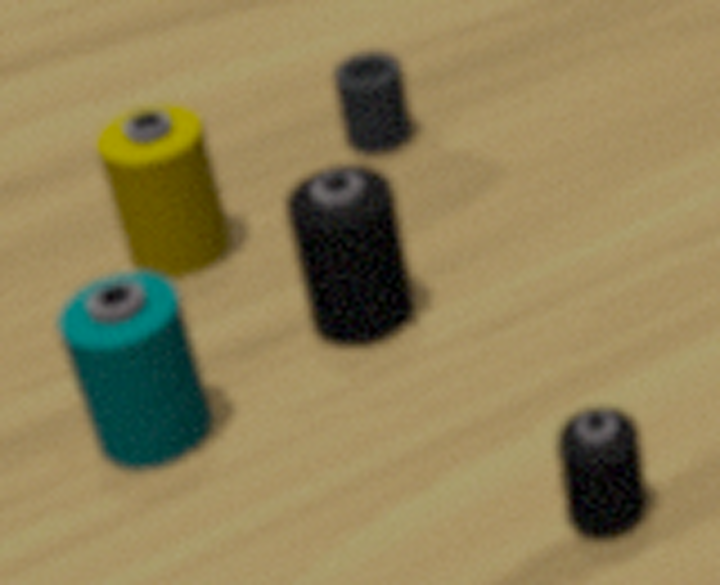

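View pics/c_fixS.png

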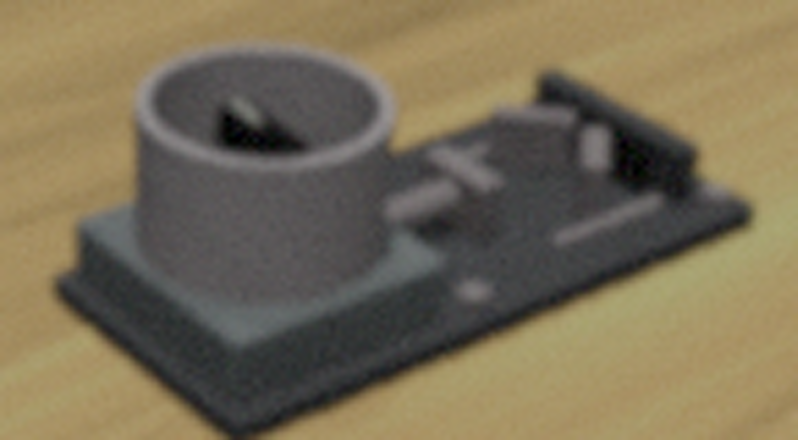

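The crops confirm it: the black bush at top (384,256) is the larger of the two black ones. Its body reads about 21 px wide against about 15 px for the small bush at (367,179). The socket at (348,312) is a hollow ring. Next I'll measure precisely.

```bash
python3 - <<'E'
from h import *
import cv2
t=cv2.imread("pics/top0.png");s=cv2.imread("pics/scene0.png")
k=4.8
f=lambda x,y:((x+.5)/k-.5+100,(y+.5)/k-.5+190)
C=[onz("top",f(*p),.012) for p in[(80,50),(745,100),(722,396),(47,348)]]
for c in C: print("corner",c.round(4))
print("sides",[round(float(np.linalg.norm(C[i]-C[(i+1)%4])),4) for i in range(4)])
# mask-based bolts etc: rotated rect of dark/grey fixture vs wood (low saturation)
hsv=cv2.cvtColor(t,cv2.COLOR_BGR2HSV)
m=(hsv[:,:,1]<50).astype(np.uint8)*255; m[:190]=0;m[285:]=0;m[:,:100]=0;m[:,265:]=0
m=cv2.morphologyEx(m,cv2.MORPH_CLOSE,np.ones((5,5)))
cs,_=cv2.findContours(m,cv2.RETR_EXTERNAL,cv2.CHAIN_APPROX_NONE);c=max(cs,key=cv2.contourArea)
print(cv2.minAreaRect(c),cv2.boundingRect(c))
cen=sum(C)/4
yd=(C[0]+C[3]-C[1]-C[2])/2; xd=(C[0]+C[1]-C[2]-C[3])/2
print("centre",cen.round(4),"yaw from y",np.degrees(np.arctan2(-yd[0],yd[1])).round(2),"from x",np.degrees(np.arctan2(xd[1],xd[0])).round(2),np.linalg.norm(yd),np.linalg.norm(xd))
# rotation: fixture +y in world
a=np.arctan2(-yd[0],yd[1])
ux=np.array([np.cos(a),np.sin(a)]);uy=np.array([-np.sin(a),np.cos(a)])
def fx(p,z): 
    q=onz("top",f(*p),z)[:2]-cen[:2]; return (q@ux*1000).round(1),(q@uy*1000).round(1)
print("guard rim",fx((569.5,236.5),.098),"expect (0,-80)", onz("top",f(569.5,236.5),.098))
for n,p,z in[("V upL",(158,199),.037),("V upR",(230,150),.037),("V loL",(160,212),.037),("V loR",(215,270),.037),("V up back L",(138,183),.037),("Vlo back",(135,222),.037),("jaw f top",(310,173),.038),("jaw f bot",(304,264),.038),("jaw b top",(348,175),.038),("jaw b bot",(336,264),.038)]: print(n,fx(p,z))
kk=3.3;ps=((213+.5)/kk-.5+320,(349+.5)/kk-.5+150)
ss=((337+.5)/4.5-.5+90,(185+.5)/4.5-.5+190)
print("bush",onz("top",ps,.065),onz("scene",ss,.065),tri(ss,ps))
# bar knob
print("knob bar ends",fx((590,178),.088),fx((570,296),.088))
print("guard scene",onz("scene",((265.5+.5)/5.5-.5+260,(105+.5)/5.5-.5+150),.098))
E
```

```text
corner [0.5775 0.2113 0.012 ]
corner [ 0.5621 -0.0561  0.012 ]
corner [ 0.4433 -0.0495  0.012 ]
corner [0.4586 0.2178 0.012 ]
sides [0.2678, 0.119, 0.2677, 0.1191]
((182.05587768554688, 236.27349853515625), (140.8147735595703, 61.894073486328125), 4.398705005645752) (110, 201, 145, 71)
centre [0.5103 0.0809 0.012 ] yaw from y -3.28 from x -3.15 0.26775587707640297 0.11903548261026924
guard rim (np.float64(-0.5), np.float64(-79.4)) expect (0,-80) [0.50527969 0.00162609 0.098     ]
V upL (np.float64(2.2), np.float64(87.8))
V upR (np.float64(23.1), np.float64(62.3))
V loL (np.float64(-2.7), np.float64(86.5))
V loR (np.float64(-23.3), np.float64(63.2))
V up back L (np.float64(7.8), np.float64(96.1))
Vlo back (np.float64(-7.2), np.float64(95.6))
jaw f top (np.float64(16.5), np.float64(30.5))
jaw f bot (np.float64(-18.6), np.float64(29.3))
jaw b top (np.float64(16.8), np.float64(15.9))
jaw b bot (np.float64(-17.7), np.float64(17.1))
bush [ 0.48041413 -0.29335315  0.065     ] [ 0.4794433  -0.29367496  0.065     ] (array([ 0.48025498, -0.29357104,  0.06538462]), np.float64(0.0007225232851286697))
knob bar ends (np.float64(21.0), np.float64(-83.6)) (np.float64(-21.8), np.float64(-80.1))
guard scene [0.50643052 0.00070553 0.098     ]
```

All sizes check out:
- Plate reads 268 × 119 mm against 270 × 120.
- Guard axis sits at fixture (0,-79).
- V apex is near y=88, so the nest is near y=59.5.
- Jaw face is at y=30.
- The two views put the bush within 1 mm, at height 65 mm.

Now a planner helper.

```bash
cat >> h.py <<'E'
from scipy.spatial.transform import Rotation as Ro
YAW=np.radians(-3.2); CEN=np.array([.5103,.0809])
UX=np.array([np.cos(YAW),np.sin(YAW)]);UY=np.array([-np.sin(YAW),np.cos(YAW)])
def F(x,y): return CEN+UX*x/1000+UY*y/1000
def st():
    s=r.read_state();R=Ro.from_quat(s["eef_rot"]).as_matrix()
    print("t",round(s["time"],2),"p",np.round(s["ee_pos"],4),"x",R[:,0].round(3),"jaw yaw",np.degrees(np.arctan2(R[1,1],R[0,1])).round(1),"F",np.round(s["ft_force"],2),"M",np.round(s["torque"],3),"w",round(s["width"],4),"q",np.round(s["joint_positions"],2))
    return s,R
def plan(xyz,jaw):
    "slide in cm, roll in deg to bring jaw axis to given world yaw (deg)"
    s,R=st();sl=R.T@(np.array(xyz)-s["ee_pos"])*100
    y=R[:,1];cur=np.degrees(np.arctan2(y[1],y[0]))
    d=(jaw-cur+180)%360-180  # ccw wanted; tool x is down => roll=-d
    print("slide",sl.round(2),"roll",round(-d,1),"dist rows",np.linalg.norm(sl)/4.17)
E
python3 - <<'E'
from h import *
print("nest-5",F(0,54.5),"guard",F(0,-80))
for n,p in(("turq",(432,249)),("yel",(408,303))): print(n,onz("top",p,.065))
for j in (-3.2,176.8): plan([.4803,-.2935,.15],j)
plan([.5,.2,.2],-3.2)
E
```

```text
nest-5 [0.51334227 0.13531502] guard [0.50583428 0.00102474]
turq [ 0.49324007 -0.38105789  0.065     ]
yel [ 0.39642925 -0.33555813  0.065     ]
t 0.1 p [0.2298 0.5808 0.2218] x [-0.    -0.001 -1.   ] jaw yaw 68.4 F [ 0.04 -0.02 -0.37] M [-0.002  0.006 -0.002] w 0.0868 q [-1.22  0.33 -0.06  1.46  0.02  1.35 -0.09]
slide [  7.28 -72.08  55.46] roll 71.6 dist rows 21.87838057991893
t 0.1 p [0.2298 0.5808 0.2218] x [-0.    -0.001 -1.   ] jaw yaw 68.4 F [ 0.04 -0.02 -0.37] M [-0.002  0.006 -0.002] w 0.0868 q [-1.22  0.33 -0.06  1.46  0.02  1.35 -0.09]
slide [  7.28 -72.08  55.46] roll -108.4 dist rows 21.87838057991893
t 0.1 p [0.2298 0.5808 0.2218] x [-0.    -0.001 -1.   ] jaw yaw 68.4 F [ 0.04 -0.02 -0.37] M [-0.002  0.006 -0.002] w 0.0868 q [-1.22  0.33 -0.06  1.46  0.02  1.35 -0.09]
slide [  2.22 -25.47  39.13] roll 71.6 dist rows 11.209379943241203
```

```bash
python3 -m jog '[{"slide":[0.3,-2,3],"roll":5},{"slide":[0.6,-4.5,7],"roll":12},{"slide":[0.9,-7,11],"roll":19},{"slide":[1.2,-9.5,14.5],"roll":26},{"slide":[1.5,-12,18],"roll":33}]' 0
python3 - <<'E'
from h import *
plan([.5,.2,.2],-3.2)
plan([.4803,-.2935,.15],-3.2)
E
```

```text
time: 0.52
ee_pos: [0.3461, 0.4128, 0.2075]
eef_rot: [0.326, 0.627, -0.327, 0.627]
ft_force: [0.9, -0.2, 0.3]
width: 0.0866
t 0.52 p [0.3461 0.4128 0.2075] x [-0.001 -0.001 -1.   ] jaw yaw 35.1 F [ 0.9  -0.17  0.31] M [-0.072 -0.005  0.012] w 0.0866 q [-1.05  0.15  0.1   1.72 -0.01  1.28 -0.33]
slide [ 0.77  0.37 26.26] roll 38.3 dist rows 6.300226837100691
t 0.52 p [0.3461 0.4128 0.2075] x [-0.001 -0.001 -1.   ] jaw yaw 35.1 F [ 0.9  -0.17  0.31] M [-0.072 -0.005  0.012] w 0.0866 q [-1.05  0.15  0.1   1.72 -0.01  1.28 -0.33]
slide [  5.85 -29.59  65.52] roll 38.3 dist rows 17.29608724687491
```

```bash
python3 -m jog '[{"slide":[0.2,0,4],"roll":7},{"slide":[0.4,0,8],"roll":14},{"slide":[0.6,0,12],"roll":21},{"slide":[0.8,0,16],"roll":28},{"slide":[0.8,0,20],"roll":35}]'
python3 - <<'E'
from h import *
plan([.4803,-.2935,.15],-3.2)
E
```

```text
time: 0.93
ee_pos: [0.4615, 0.2471, 0.1992]
eef_rot: [-0.5, -0.499, 0.502, -0.499]
ft_force: [0.6, 0.8, -1.2]
width: 0.0874
t 0.93 p [0.4615 0.2471 0.1992] x [-0.001 -0.002 -1.   ] jaw yaw -0.3 F [ 0.55  0.76 -1.21] M [-0.08   0.051 -0.036] w 0.0874 q [-0.85  0.12  0.29  1.77 -0.04  1.25 -0.55]
slide [ 5.01  2.15 54.04] roll 2.9 dist rows 13.024576107759717
```

```bash
python3 -m jog '[{"slide":[0,0.2,4],"roll":1},{"slide":[0.2,0.4,8],"roll":2},{"slide":[0.5,0.6,12],"roll":3},{"slide":[1,0.8,16],"roll":3},{"slide":[1.5,1,20],"roll":3}]'
python3 -m jog '[{"slide":[0.2,0.2,4]},{"slide":[0.5,0.4,8]},{"slide":[0.8,0.6,12]},{"slide":[1,0.8,16]},{"slide":[1.3,1,20]}]'
python3 - <<'E'
from h import *
plan([.4803,-.2935,.11],-3.2)
E
```

```text
time: 1.35
ee_pos: [0.4701, 0.0451, 0.1843]
eef_rot: [-0.513, -0.485, 0.515, -0.486]
ft_force: [1.5, 0.1, 0.3]
width: 0.0873
t 1.35 p [0.4701 0.0451 0.1843] x [-0.001 -0.001 -1.   ] jaw yaw -3.3 F [1.46 0.06 0.3 ] M [-0.12  -0.01  -0.004] w 0.0873 q [-0.65  0.    0.46  1.92 -0.    1.22 -0.24]
slide [ 7.48  2.97 33.74] roll -0.1 dist rows 8.316884576355699invalid input at $[0]: expected keys slide, roll
```

```bash
python3 -m jog '[{"slide":[0.2,0.3,4],"roll":0},{"slide":[0.5,0.7,8],"roll":0},{"slide":[0.8,1.1,12],"roll":0},{"slide":[1,1.5,16],"roll":0},{"slide":[1.3,1.8,20],"roll":0}]'
python3 - <<'E'
from h import *
plan([.4803,-.2935,.11],-3.2)
E
```

```text
time: 1.77
ee_pos: [0.4762, -0.1576, 0.1717]
eef_rot: [-0.514, -0.485, 0.515, -0.486]
ft_force: [1.0, 0.1, 0.1]
width: 0.087
t 1.77 p [ 0.4762 -0.1576  0.1717] x [-0.001 -0.001 -1.   ] jaw yaw -3.3 F [0.99 0.06 0.14] M [-0.102 -0.056 -0.006] w 0.087 q [-0.41  0.09  0.68  1.88 -0.06  1.19  0.24]
slide [ 6.18  1.19 13.54] roll -0.1 dist rows 3.581153408219212
```

```bash
python3 -m jog '[{"slide":[1.5,0.3,4],"roll":0},{"slide":[3,0.6,8],"roll":0},{"slide":[4.5,1,11.5],"roll":0},{"slide":[6.2,1.2,13.5],"roll":0},{"slide":[6.2,1.2,13.5],"roll":0}]'
python3 - <<'E'
from h import *
import cv2
plan([.4803,-.2935,.032],-3.2)
im=r.camera("top");cv2.imwrite("pics/t1.png",cv2.resize(im[200:330,300:480,::-1],None,fx=4.4,fy=4.4))
E
```

```text
time: 2.18
ee_pos: [0.4773, -0.2975, 0.1066]
eef_rot: [-0.513, -0.485, 0.518, -0.483]
ft_force: [-0.7, 1.0, 0.2]
width: 0.0872
t 2.18 p [ 0.4773 -0.2975  0.1066] x [-0.006 -0.003 -1.   ] jaw yaw -3.6 F [-0.71  0.99  0.19] M [-0.077  0.125  0.018] w 0.0872 q [-0.15  0.36  0.75  1.8  -0.26  1.09  0.63]
slide [ 7.46  0.32 -0.44] roll -0.4 dist rows 1.793793445791277
```

View pics/t1.png

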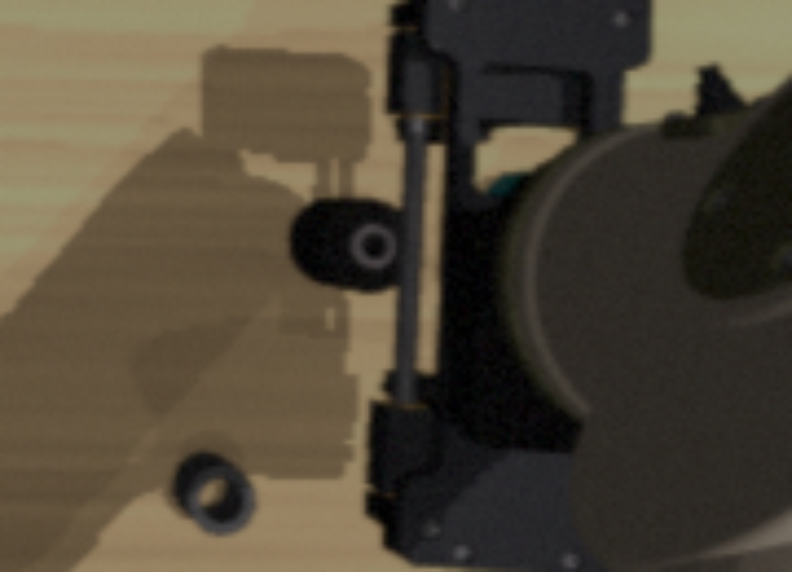

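The top view shows the bush still standing at about (383,256). The open hand is above it, displaced right by parallax, and the socket is untouched. I'll correct laterally first, then descend.

```bash
python3 -m jog '[{"slide":[0.5,0.3,-0.4],"roll":0},{"slide":[1.5,0.3,-0.4],"roll":0},{"slide":[2.5,0.3,-0.4],"roll":0},{"slide":[2.5,0.3,-0.4],"roll":0}]'
python3 - <<'E'
from h import *
plan([.4803,-.2935,.032],-3.2)
E
```

```text
time: 2.57
ee_pos: [0.481, -0.2894, 0.0809]
eef_rot: [-0.513, -0.487, 0.516, -0.483]
ft_force: [-0.4, 0.8, -0.2]
width: 0.0868
t 2.57 p [ 0.481  -0.2894  0.0809] x [-0.007 -0.    -1.   ] jaw yaw -3.4 F [-0.41  0.84 -0.24] M [-0.051  0.085 -0.018] w 0.0868 q [-0.14  0.39  0.73  1.82 -0.29  1.05  0.64]
slide [ 4.89 -0.01  0.42] roll -0.2 dist rows 1.1758861081847867
```

```bash
python3 -m jog '[{"slide":[1,0,0.4],"roll":0},{"slide":[2.5,0,0.4],"roll":0},{"slide":[4,0,0.4],"roll":0},{"slide":[4.9,0,0.4],"roll":0},{"slide":[4.9,0,0.4],"roll":0}]'
python3 - <<'E'
from h import *
plan([.4803,-.2935,.032],-3.2)
E
```

```text
time: 2.98
ee_pos: [0.4793, -0.2926, 0.0299]
eef_rot: [-0.512, -0.488, 0.517, -0.482]
ft_force: [-0.7, 0.5, 0.3]
width: 0.087
t 2.98 p [ 0.4793 -0.2926  0.0299] x [-0.01   0.001 -1.   ] jaw yaw -3.4 F [-0.71  0.45  0.33] M [-0.086  0.069  0.033] w 0.087 q [-0.1   0.46  0.69  1.85 -0.35  0.96  0.69]
slide [-0.22  0.1   0.08] roll -0.2 dist rows 0.060477790964747535
```

```bash
python3 -m jog '[{"slide":[-0.2,0.1,0.1],"roll":0},{"slide":[-0.2,0.1,0.1],"roll":0},{"slide":[-0.2,0.1,0.1],"roll":0},{"slide":[-0.2,0.1,0.1],"roll":0},{"slide":[-0.2,0.1,0.1],"roll":0}]' 0.7 15
python3 -m jog '[{"slide":[0,0,0],"roll":0},{"slide":[0,0,0],"roll":0},{"slide":[0,0,0],"roll":0},{"slide":[0,0,0],"roll":0}]' 
python3 - <<'E'
from h import *
st()
E
```

```text
time: 3.4
ee_pos: [0.4806, -0.2938, 0.0324]
eef_rot: [-0.512, -0.487, 0.517, -0.483]
ft_force: [-1.3, -0.1, -0.4]
width: 0.0611
time: 3.73
ee_pos: [0.4807, -0.2938, 0.0325]
eef_rot: [-0.512, -0.487, 0.517, -0.483]
ft_force: [0.6, 0.3, 1.5]
width: 0.0397
t 3.73 p [ 0.4807 -0.2938  0.0325] x [-0.009  0.001 -1.   ] jaw yaw -3.4 F [0.55 0.33 1.53] M [-0.099  0.079 -0.031] w 0.0397 q [-0.1   0.46  0.69  1.85 -0.35  0.96  0.69]
```

Width is 39.7 mm, so the bush is gripped. Lifting straight up.

```bash
python3 -m jog '[{"slide":[-1,0,0],"roll":0},{"slide":[-3,0,0],"roll":0},{"slide":[-6,0,0],"roll":0},{"slide":[-10,0,0],"roll":0},{"slide":[-14,0,0],"roll":0}]'
python3 - <<'E'
from h import *
plan([.5133,.1353,.17],-3.2)
E
```

```text
time: 4.15
ee_pos: [0.4808, -0.2938, 0.174]
eef_rot: [-0.512, -0.488, 0.517, -0.482]
ft_force: [2.0, -0.6, -0.9]
width: 0.0399
t 4.15 p [ 0.4808 -0.2938  0.174 ] x [-0.011  0.001 -1.   ] jaw yaw -3.4 F [ 1.96 -0.62 -0.93] M [-0.109 -0.158 -0.053] w 0.0399 q [-0.19  0.29  0.78  1.72 -0.21  1.23  0.58]
slide [  0.41   0.7  -43.03] roll -0.2 dist rows 10.320013348381966
```

```bash
python3 -m jog '[{"slide":[0,0,-2],"roll":0},{"slide":[0,0.1,-5],"roll":0},{"slide":[0,0.2,-9],"roll":0},{"slide":[0,0.3,-13],"roll":0},{"slide":[0,0.4,-17],"roll":0}]'
python3 -m jog '[{"slide":[0,0.1,-4],"roll":0},{"slide":[0,0.1,-8],"roll":0},{"slide":[0,0.2,-12],"roll":0},{"slide":[0,0.3,-16],"roll":0},{"slide":[0,0.3,-19],"roll":0}]'
python3 - <<'E'
from h import *
plan([.5133,.1353,.17],-3.2)
E
```

```text
time: 4.57
ee_pos: [0.4945, -0.1229, 0.1746]
eef_rot: [-0.513, -0.487, 0.517, -0.482]
ft_force: [1.5, -0.6, -2.2]
width: 0.0396
time: 4.98
ee_pos: [0.5086, 0.0701, 0.1753]
eef_rot: [-0.512, -0.488, 0.516, -0.482]
ft_force: [0.7, -0.2, -1.5]
width: 0.0396
t 4.98 p [0.5086 0.0701 0.1753] x [-0.01   0.002 -1.   ] jaw yaw -3.3 F [ 0.69 -0.17 -1.52] M [-0.121 -0.015 -0.02 ] w 0.0396 q [-0.71  0.13  0.53  1.83 -0.07  1.21 -0.22]
slide [ 0.54  0.09 -6.54] roll -0.1 dist rows 1.573489456015065
```

```bash
python3 -m jog '[{"slide":[0,0.1,-3],"roll":0},{"slide":[1,0.1,-6],"roll":0},{"slide":[3,0.1,-6.5],"roll":0},{"slide":[6,0.1,-6.5],"roll":0},{"slide":[8,0.1,-6.5],"roll":0}]'
python3 -m jog '[{"slide":[0,0,0],"roll":0},{"slide":[0,0,0],"roll":0}]'
python3 - <<'E'
from h import *
import cv2
plan([.5133,.1353,.0455],-3.2)
for n in("top","scene"):
    im=r.camera(n);cv2.imwrite(f"pics/{n}2.png",im[:,:,::-1])
    c=im[170:290,90:270] if n=="top" else im[110:230,250:410]
    cv2.imwrite(f"pics/{n}2c.png",cv2.resize(c[:,:,::-1],None,fx=4.4,fy=4.4))
E
```

```text
time: 5.4
ee_pos: [0.5118, 0.1356, 0.0939]
eef_rot: [-0.512, -0.488, 0.516, -0.483]
ft_force: [-0.1, 0.3, -1.7]
width: 0.0395
time: 5.57
ee_pos: [0.511, 0.1352, 0.0937]
eef_rot: [-0.511, -0.489, 0.517, -0.482]
ft_force: [-0.0, 0.2, -0.7]
width: 0.0397
t 5.57 p [0.511  0.1352 0.0937] x [-0.013 -0.    -1.   ] jaw yaw -3.3 F [-0.04  0.18 -0.71] M [-0.087  0.011  0.032] w 0.0397 q [-0.76  0.26  0.48  1.88 -0.14  1.05 -0.28]
slide [ 4.82  0.29 -0.03] roll -0.1 dist rows 1.1570852143919783
```

View pics/top2c.png

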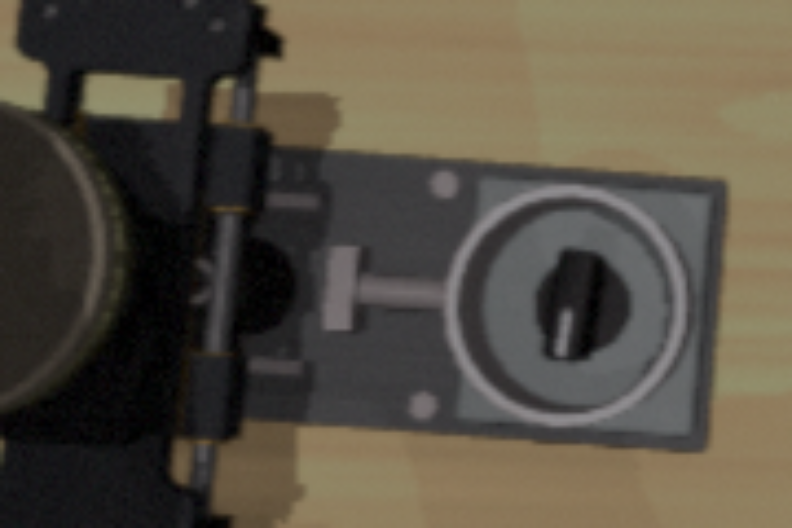

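View pics/scene2c.png

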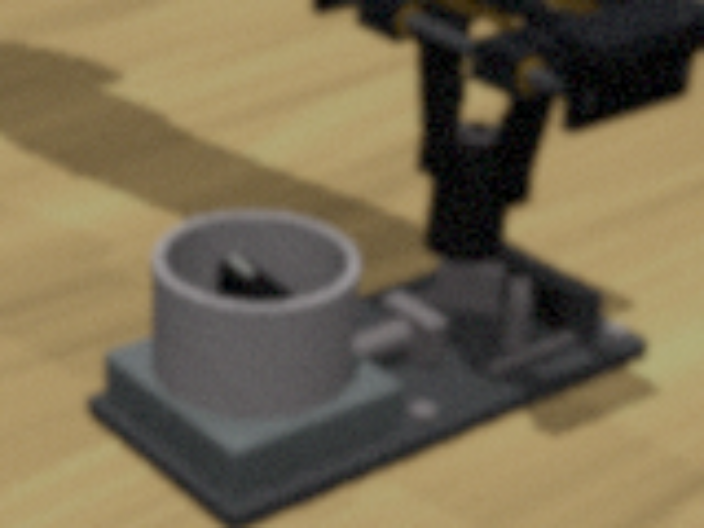

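Bush hangs upright over the base plate, between the jaw and the V, with the guard clear. Lowering gently.

```bash
python3 -m jog '[{"slide":[0.5,0.3,0],"roll":0},{"slide":[1.5,0.3,0],"roll":0},{"slide":[2.8,0.3,0],"roll":0},{"slide":[4.2,0.3,0],"roll":0},{"slide":[4.2,0.3,0],"roll":0}]'
python3 -m jog '[{"slide":[0,0,0],"roll":0},{"slide":[0,0,0],"roll":0}]'
python3 - <<'E'
from h import *
plan([.5133,.1353,.0445],-3.2)
E
```

```text
time: 6.08
ee_pos: [0.5139, 0.135, 0.0512]
eef_rot: [-0.511, -0.489, 0.517, -0.482]
ft_force: [-0.5, -0.4, -2.4]
width: 0.0393
time: 6.25
ee_pos: [0.514, 0.1349, 0.0514]
eef_rot: [-0.511, -0.488, 0.517, -0.482]
ft_force: [0.7, 0.1, -2.2]
width: 0.0399
t 6.25 p [0.514  0.1349 0.0514] x [-0.012  0.    -1.   ] jaw yaw -3.3 F [ 0.7   0.07 -2.17] M [-0.14   0.002 -0.044] w 0.0399 q [-0.74  0.32  0.46  1.91 -0.18  0.96 -0.25]
slide [ 0.69 -0.07 -0.03] roll -0.1 dist rows 0.1670080828039988
```

```bash
python3 -m jog '[{"slide":[0.2,-0.1,0],"roll":0},{"slide":[0.4,-0.1,0],"roll":0},{"slide":[0.6,-0.1,0],"roll":0},{"slide":[0.6,-0.1,0],"roll":0},{"slide":[0.6,-0.1,0],"roll":0}]'
python3 -m jog '[{"slide":[0.05,0,0],"roll":0},{"slide":[0.1,0,0],"roll":0},{"slide":[0.1,0,0],"roll":0}]'
python3 - <<'E'
from h import *
plan([.5133,.1353,.0445],-3.2)
E
```

```text
time: 6.67
ee_pos: [0.513, 0.135, 0.0454]
eef_rot: [-0.511, -0.488, 0.517, -0.482]
ft_force: [-0.0, -0.2, -1.3]
width: 0.0392
time: 6.92
ee_pos: [0.513, 0.135, 0.0445]
eef_rot: [-0.511, -0.488, 0.517, -0.482]
ft_force: [0.2, -1.0, -1.1]
width: 0.0393
t 6.92 p [0.513  0.135  0.0445] x [-0.012  0.001 -1.   ] jaw yaw -3.3 F [ 0.22 -1.02 -1.12] M [-0.109  0.078 -0.027] w 0.0393 q [-0.74  0.33  0.46  1.91 -0.18  0.95 -0.25]
slide [ 0.    0.02 -0.03] roll -0.1 dist rows 0.009096034371841854
```

```bash
python3 -m jog '[{"slide":[0.05,0,0],"roll":0},{"slide":[0.1,0,0],"roll":0},{"slide":[0.1,0,0],"roll":0}]'

```

```text
time: 7.17
ee_pos: [0.5131, 0.1351, 0.0444]
eef_rot: [-0.511, -0.489, 0.517, -0.482]
ft_force: [-3.7, -0.8, 10.4]
width: 0.0391
```

Contact with the plate (10 N up), so I'm releasing.

```bash
python3 -m jog '[{"slide":[-0.03,0,0],"roll":0},{"slide":[-0.03,0,0],"roll":0},{"slide":[-0.03,0,0],"roll":0},{"slide":[-0.03,0,0],"roll":0},{"slide":[-0.03,0,0],"roll":0}]' 0.15
python3 -m jog '[{"slide":[0,0,0],"roll":0},{"slide":[-0.5,0,0],"roll":0},{"slide":[-2,0,0],"roll":0},{"slide":[-4,0,0],"roll":0},{"slide":[-7,0,0],"roll":0}]'
python3 -m jog '[{"slide":[-4,0,0],"roll":0},{"slide":[-8,0,0],"roll":0},{"slide":[-8,0,4],"roll":7},{"slide":[-8,0,8],"roll":0},{"slide":[-8,0,12],"roll":-7}]' 0.65
python3 - <<'E'
from h import *
plan([*F(0,-80),.15],82)
E
```

```text
time: 7.58
ee_pos: [0.5131, 0.1351, 0.0446]
eef_rot: [-0.511, -0.489, 0.517, -0.482]
ft_force: [-0.3, 0.1, -0.7]
width: 0.0651
time: 8.0
ee_pos: [0.5126, 0.1346, 0.114]
eef_rot: [-0.51, -0.489, 0.518, -0.482]
ft_force: [0.3, -0.0, -0.1]
width: 0.0737
time: 8.42
ee_pos: [0.5073, 0.0169, 0.1953]
eef_rot: [0.482, 0.517, -0.489, 0.511]
ft_force: [0.8, -1.0, -1.2]
width: 0.0486
t 8.42 p [0.5073 0.0169 0.1953] x [-0.013 -0.    -1.   ] jaw yaw 3.3 F [ 0.84 -1.04 -1.2 ] M [-0.126 -0.037  0.038] w 0.0486 q [-0.66  0.1   0.57  1.82 -0.06  1.25 -0.01]
slide [ 4.53 -0.18  1.58] roll -78.7 dist rows 1.1519852480395454
```

```bash
python3 -m jog '[{"slide":[0,-0.2,1.5],"roll":-7},{"slide":[0,-0.2,1.5],"roll":-14},{"slide":[0,-0.2,1.5],"roll":-21},{"slide":[0,-0.2,1.5],"roll":-28},{"slide":[0,-0.2,1.5],"roll":-35}]'
python3 -m jog '[{"slide":[0,0,0],"roll":-7},{"slide":[0,0,0],"roll":-14},{"slide":[0,0,0],"roll":-21},{"slide":[0,0,0],"roll":-28},{"slide":[0,0,0],"roll":-35}]'
python3 - <<'E'
from h import *
import cv2
plan([*F(0,-80),.13],82)
for n in("top","scene"):
    im=r.camera(n);cv2.imwrite(f"pics/{n}3.png",im[:,:,::-1])
    c=im[170:290,90:270] if n=="top" else im[110:230,250:410]
    cv2.imwrite(f"pics/{n}3c.png",cv2.resize(c[:,:,::-1],None,fx=4.4,fy=4.4))
E
```

```text
time: 8.83
ee_pos: [0.5061, 0.0016, 0.1957]
eef_rot: [0.305, 0.641, -0.309, 0.633]
ft_force: [0.3, -0.5, -0.2]
width: 0.0308
time: 9.25
ee_pos: [0.5061, 0.0015, 0.196]
eef_rot: [0.098, 0.705, -0.1, 0.696]
ft_force: [-0.8, 0.5, -0.6]
width: 0.0308
t 9.25 p [0.5061 0.0015 0.196 ] x [-0.013  0.    -1.   ] jaw yaw 73.9 F [-0.76  0.48 -0.59] M [ 0.03  -0.007  0.01 ] w 0.0308 q [-0.58  0.09  0.52  1.82 -0.05  1.25  1.24]
slide [ 6.6  -0.03  0.07] roll -8.1 dist rows 1.5839095725843446
```

View pics/top3c.png

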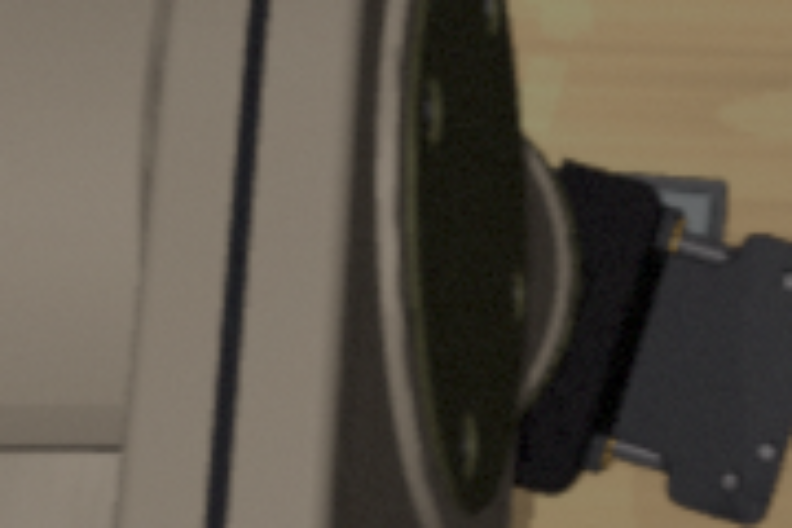

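View pics/scene3c.png

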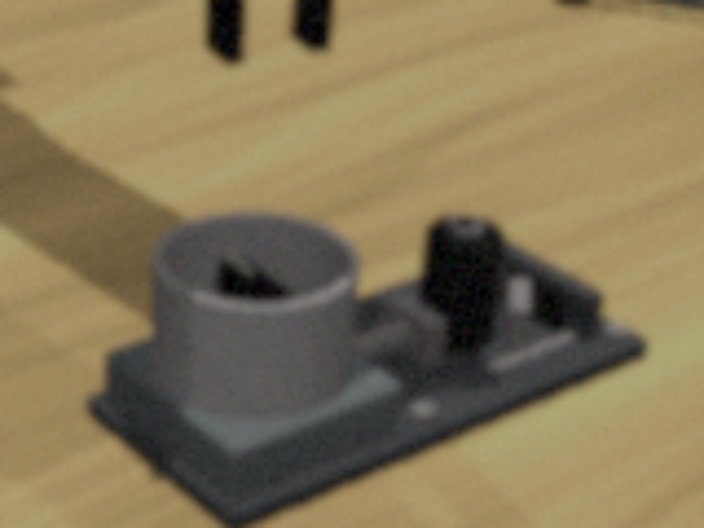

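```bash
python3 - <<'E'
from h import *
p=((465+.5)/4.4-.5+250,(224+.5)/4.4-.5+110)
q=onz("scene",p,.077);d=q[:2]-CEN;print("bush sleeve top in fixture mm",d@UX*1000,d@UY*1000)
E
python3 -m jog '[{"slide":[1,0,0.1],"roll":-4},{"slide":[2.5,0,0.1],"roll":-8},{"slide":[4.5,0,0.1],"roll":-8},{"slide":[6.5,0,0.1],"roll":-8},{"slide":[6.5,0,0.1],"roll":-8}]'
python3 - <<'E'
from h import *
plan([*F(0,-80),.057],82)
E
```

```text
bush sleeve top in fixture mm -1.0706942522091345 53.11060360438295
time: 9.77
ee_pos: [0.5041, 0.001, 0.128]
eef_rot: [0.052, 0.711, -0.054, 0.699]
ft_force: [-0.5, 0.1, -0.7]
width: 0.0304
t 9.77 p [0.5041 0.001  0.128 ] x [-0.018 -0.001 -1.   ] jaw yaw 81.4 F [-0.5   0.08 -0.68] M [0.006 0.062 0.013] w 0.0304 q [-0.56  0.16  0.51  1.9  -0.09  1.12  1.41]
slide [7.09 0.05 0.29] roll -0.6 dist rows 1.7024538811091054
```

```bash
python3 -m jog '[{"slide":[0.5,0,0.2],"roll":0},{"slide":[1.5,0,0.3],"roll":0},{"slide":[2.5,0,0.3],"roll":0},{"slide":[3.5,0,0.3],"roll":0},{"slide":[3.5,0,0.3],"roll":0}]'
python3 - <<'E'
from h import *
plan([*F(0,-80),.057],82)
E
```

```text
time: 10.18
ee_pos: [0.5054, 0.0005, 0.0911]
eef_rot: [0.052, 0.712, -0.054, 0.698]
ft_force: [-1.4, 0.1, -0.1]
width: 0.0307
t 10.18 p [5.054e-01 5.000e-04 9.110e-02] x [-0.02  -0.002 -1.   ] jaw yaw 81.4 F [-1.44  0.13 -0.05] M [ 0.036  0.017 -0.005] w 0.0307 q [-0.54  0.22  0.51  1.93 -0.12  1.04  1.44]
slide [3.4  0.08 0.1 ] roll -0.6 dist rows 0.8168410062670214
```

```bash
python3 -m jog '[{"slide":[0.6,0.1,0.1],"roll":-0.6},{"slide":[1.4,0.1,0.1],"roll":-0.6},{"slide":[2.2,0.1,0.1],"roll":-0.6},{"slide":[3,0.1,0.1],"roll":-0.6},{"slide":[3.3,0.1,0.1],"roll":-0.6}]'
python3 -m jog '[{"slide":[0,0,0],"roll":0}]'
python3 - <<'E'
from h import *
plan([*F(0,-80),.057],82)
E
```

```text
time: 10.6
ee_pos: [0.5052, 0.0012, 0.0566]
eef_rot: [0.048, 0.713, -0.05, 0.698]
ft_force: [0.4, -0.5, -0.2]
width: 0.0305
time: 10.68
ee_pos: [0.5047, 0.0011, 0.0558]
eef_rot: [0.048, 0.713, -0.051, 0.697]
ft_force: [-1.1, 0.0, -0.6]
width: 0.0307
t 10.68 p [0.5047 0.0011 0.0558] x [-0.023 -0.002 -1.   ] jaw yaw 82.0 F [-1.08  0.04 -0.57] M [-0.006 -0.026  0.004] w 0.0307 q [-0.53  0.27  0.49  1.96 -0.15  0.97  1.47]
slide [-0.12  0.01  0.11] roll 0.0 dist rows 0.03860513974501499
```

```bash
python3 -m jog '[{"slide":[-0.1,0,0.1],"roll":0},{"slide":[-0.1,0,0.1],"roll":0},{"slide":[-0.1,0,0.1],"roll":0},{"slide":[-0.1,0,0.1],"roll":0},{"slide":[-0.1,0,0.1],"roll":0}]' 0.9 40
python3 - <<'E'
from h import *
plan([*F(0,-80),.057],82)
E
```

```text
time: 11.1
ee_pos: [0.5062, 0.0013, 0.0572]
eef_rot: [0.048, 0.713, -0.05, 0.698]
ft_force: [0.5, 1.2, 1.9]
width: 0.0153
t 11.1 p [0.5062 0.0013 0.0572] x [-0.022 -0.002 -1.   ] jaw yaw 82.0 F [0.51 1.24 1.9 ] M [ 0.339 -0.084 -0.024] w 0.0153 q [-0.53  0.27  0.49  1.96 -0.15  0.97  1.47]
slide [ 0.02 -0.03 -0.03] roll 0.0 dist rows 0.011025097860994723
```

```bash
python3 -m jog '[{"slide":[0,0,0],"roll":2},{"slide":[0,0,0],"roll":4},{"slide":[0,0,0],"roll":6},{"slide":[0,0,0],"roll":8},{"slide":[0,0,0],"roll":10}]'
python3 - <<'E'
from h import *
plan([*F(0,-80),.057],82)
E
```

```text
time: 11.52
ee_pos: [0.5061, 0.0011, 0.0572]
eef_rot: [0.109, 0.706, -0.113, 0.691]
ft_force: [0.5, -0.5, -1.2]
width: 0.0159
t 11.52 p [0.5061 0.0011 0.0572] x [-0.022 -0.002 -1.   ] jaw yaw 72.0 F [ 0.47 -0.52 -1.18] M [-0.075 -0.103  0.345] w 0.0159 q [-0.55  0.27  0.52  1.96 -0.16  0.97  1.3 ]
slide [ 0.02 -0.02 -0.02] roll -10.0 dist rows 0.0077850895341443965
```

Friction alone reads 0.345 N·m, close to the stated 0.33. I'll keep turning, with smaller steps as the earliest possible nip approaches.

```bash
python3 -m jog '[{"slide":[0,0,0],"roll":2},{"slide":[0,0,0],"roll":4},{"slide":[0,0,0],"roll":6},{"slide":[0,0,0],"roll":8},{"slide":[0,0,0],"roll":9}]'
python3 - <<'E'
from h import *
plan([*F(0,-80),.057],63)
E
python3 -m jog '[{"slide":[0,0,0],"roll":1},{"slide":[0,0,0],"roll":2},{"slide":[0,0,0],"roll":3}]'
python3 - <<'E'
from h import *
plan([*F(0,-80),.057],63)
E
```

```text
time: 11.93
ee_pos: [0.5061, 0.001, 0.0572]
eef_rot: [0.163, 0.695, -0.168, 0.68]
ft_force: [0.0, -1.6, -2.4]
width: 0.0157
t 11.93 p [0.5061 0.001  0.0572] x [-0.022 -0.002 -1.   ] jaw yaw 62.9 F [ 0.01 -1.65 -2.37] M [ 0.077 -0.098  0.34 ] w 0.0157 q [-0.58  0.28  0.55  1.96 -0.17  0.97  1.15]
slide [ 0.02 -0.   -0.02] roll -0.1 dist rows 0.007931246315585255
time: 12.18
ee_pos: [0.506, 0.0009, 0.0572]
eef_rot: [0.181, 0.69, -0.187, 0.675]
ft_force: [0.9, -0.4, -1.9]
width: 0.0157
t 12.18 p [0.506  0.0009 0.0572] x [-0.022 -0.003 -1.   ] jaw yaw 59.8 F [ 0.88 -0.37 -1.94] M [ 0.155 -0.145  0.393] w 0.0157 q [-0.58  0.28  0.56  1.96 -0.17  0.97  1.1 ]
slide [ 0.02  0.01 -0.02] roll -3.2 dist rows 0.006877265563914213
```

```bash
for i in 1; do python3 -m jog '[{"slide":[0,0,0],"roll":1},{"slide":[0,0,0],"roll":2}]' >/dev/null; python3 -c "from h import *;st();st()"; done
```

```text
t 12.35 p [0.506  0.0009 0.0572] x [-0.022 -0.003 -1.   ] jaw yaw 57.7 F [-0.36 -0.32 -0.64] M [ 0.157 -0.105  0.373] w 0.0159 q [-0.59  0.28  0.56  1.96 -0.18  0.97  1.07]
t 12.35 p [0.506  0.0009 0.0572] x [-0.022 -0.003 -1.   ] jaw yaw 57.7 F [-0.36 -0.32 -0.64] M [ 0.157 -0.105  0.373] w 0.0159 q [-0.59  0.28  0.56  1.96 -0.18  0.97  1.07]
```

```bash
python3 -m jog '[{"slide":[0,0,0],"roll":1},{"slide":[0,0,0],"roll":2}]' >/dev/null; python3 -c "from h import *;st()"; python3 -m jog '[{"slide":[0,0,0],"roll":1},{"slide":[0,0,0],"roll":2}]' >/dev/null; python3 -c "from h import *;st()"
```

```text
t 12.52 p [0.506  0.0008 0.0572] x [-0.022 -0.003 -1.   ] jaw yaw 55.6 F [ 1.17 -1.25 -1.53] M [ 0.12  -0.122  0.356] w 0.0156 q [-0.59  0.28  0.57  1.96 -0.18  0.97  1.03]
t 12.68 p [0.506  0.0008 0.0572] x [-0.022 -0.003 -1.   ] jaw yaw 53.5 F [-0.2 -1.  -1.4] M [ 0.132 -0.154  0.395] w 0.0157 q [-0.6   0.28  0.57  1.96 -0.18  0.97  1.  ]
```

```bash
python3 -m jog '[{"slide":[0,0,0],"roll":0.8},{"slide":[0,0,0],"roll":1.5}]' >/dev/null; python3 -c "from h import *;st()"
```

```text
t 12.85 p [0.5059 0.0008 0.0572] x [-0.022 -0.003 -1.   ] jaw yaw 51.9 F [ 0.   -2.2  -0.22] M [ 0.147 -0.15   0.29 ] w 0.0158 q [-0.6   0.28  0.58  1.96 -0.18  0.97  0.97]
```

```bash
python3 -m jog '[{"slide":[0,0,0],"roll":0.8},{"slide":[0,0,0],"roll":1.5}]' >/dev/null; python3 -c "from h import *;st()"
```

```text
t 13.02 p [0.5059 0.0007 0.0572] x [-0.022 -0.003 -1.   ] jaw yaw 50.3 F [-1.   -0.38 -0.43] M [ 0.149 -0.148  0.337] w 0.0158 q [-0.61  0.28  0.58  1.96 -0.18  0.97  0.94]
```

```bash
python3 -m jog '[{"slide":[0,0,0],"roll":0.8},{"slide":[0,0,0],"roll":1.5}]' >/dev/null; python3 -c "from h import *;st()"
```

```text
t 13.18 p [0.5059 0.0007 0.0572] x [-0.022 -0.003 -1.   ] jaw yaw 48.7 F [-0.42 -1.35 -1.78] M [ 0.129 -0.145  0.338] w 0.0157 q [-0.61  0.28  0.59  1.96 -0.18  0.97  0.92]
```

```bash
cat >> h.py <<'E'
def feel(n=5):
    M=[];
    for i in range(n):
        s=r.read_state();M.append(s["torque"][2]);r.camera("top")
    M=np.array(M);print("Mz",M.round(3),"mean",M.mean().round(3));st()
E
python3 -m jog '[{"slide":[0,0,0],"roll":0.8},{"slide":[0,0,0],"roll":1.5}]' >/dev/null; python3 -c "from h import *;feel()"
```

```text
Mz [0.34  0.321 0.248 0.185 0.223] mean 0.263
t 13.6 p [0.5059 0.0007 0.0572] x [-0.022 -0.003 -1.   ] jaw yaw 47.2 F [-0.77 -0.79 -0.94] M [ 0.103 -0.102  0.199] w 0.0157 q [-0.61  0.28  0.59  1.96 -0.19  0.97  0.89]
```

```bash
python3 -m jog '[{"slide":[0,0,0],"roll":0.8},{"slide":[0,0,0],"roll":1.5}]' >/dev/null; python3 -c "from h import *;feel()"
```

```text
Mz [0.363 0.343 0.27  0.219 0.252] mean 0.289
t 14.02 p [0.5059 0.0006 0.0572] x [-0.022 -0.003 -1.   ] jaw yaw 45.7 F [-0.89 -1.16 -1.52] M [ 0.135 -0.062  0.21 ] w 0.016 q [-0.62  0.28  0.6   1.96 -0.19  0.98  0.87]
```

```bash
python3 -m jog '[{"slide":[0,0,0],"roll":0.8},{"slide":[0,0,0],"roll":1.5}]' >/dev/null; python3 -c "from h import *;feel(2)"
```

```text
Mz [0.37  0.331] mean 0.35
t 14.28 p [0.5058 0.0007 0.0572] x [-0.022 -0.003 -1.   ] jaw yaw 44.2 F [-0.43 -1.5  -0.3 ] M [ 0.107 -0.019  0.26 ] w 0.0156 q [-0.62  0.28  0.6   1.96 -0.19  0.98  0.84]
```

```bash
python3 -m jog '[{"slide":[0,0,0],"roll":0.8},{"slide":[0,0,0],"roll":1.5}]' >/dev/null; python3 -c "from h import *;feel(2)"
```

```text
Mz [0.334 0.246] mean 0.29
t 14.55 p [0.5058 0.0006 0.0572] x [-0.022 -0.003 -1.   ] jaw yaw 42.6 F [-1.14 -1.03 -0.77] M [ 0.123 -0.023  0.225] w 0.016 q [-0.62  0.28  0.61  1.96 -0.19  0.98  0.82]
```

```bash
python3 -m jog '[{"slide":[0,0,0],"roll":0.8},{"slide":[0,0,0],"roll":1.5}]' >/dev/null; python3 -c "from h import *;feel(2)"
```

```text
Mz [0.347 0.298] mean 0.323
t 14.82 p [0.5058 0.0006 0.0572] x [-0.022 -0.003 -1.   ] jaw yaw 41.1 F [-1.19 -1.46  0.03] M [ 0.071 -0.015  0.22 ] w 0.0159 q [-0.63  0.28  0.61  1.96 -0.19  0.98  0.79]
```

```bash
python3 - <<'E'
from h import *
import cv2
im=r.camera("scene");cv2.imwrite("pics/scene4c.png",cv2.resize(im[110:230,250:410,::-1],None,fx=4.4,fy=4.4))
E
```

```text
(no output)
```

View pics/scene4c.png

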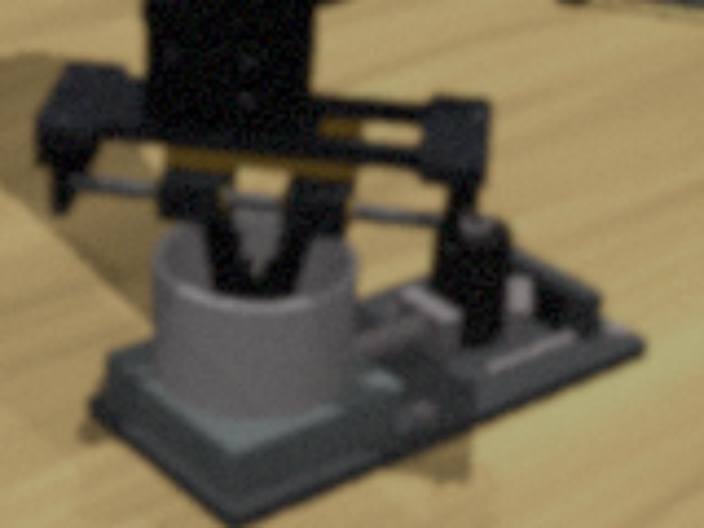

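The jaw has advanced and now touches the bush. The bush moved from crop (465,225) to about (481,228) and stays upright. Continuing in 1° steps.

```bash
python3 -c "
from h import *
for u,v in((481,226),(481,229)):
    q=onz('scene',((u+.5)/4.4-.5+250,(v+.5)/4.4-.5+110),.077)[:2]-CEN;print(q@UX*1000,q@UY*1000)"
python3 -m jog '[{"slide":[0,0,0],"roll":0.5},{"slide":[0,0,0],"roll":1.2}]' >/dev/null; python3 -c "from h import *;feel(2)"
```

```text
4.984281533836665 58.140629507280025
7.3327394481509955 55.857093123364756
Mz [0.373 0.328] mean 0.35
t 15.13 p [0.5058 0.0006 0.0572] x [-0.022 -0.003 -1.   ] jaw yaw 39.9 F [-0.54 -1.3  -1.72] M [0.128 0.014 0.303] w 0.0157 q [-0.63  0.28  0.61  1.96 -0.19  0.98  0.77]
```

```bash
python3 -m jog '[{"slide":[0,0,0],"roll":0.5},{"slide":[0,0,0],"roll":1.2}]' >/dev/null; python3 -c "from h import *;feel(2)"
```

```text
Mz [0.338 0.301] mean 0.32
t 15.4 p [0.5058 0.0006 0.0572] x [-0.022 -0.003 -1.   ] jaw yaw 38.6 F [-1.4  -1.92 -0.79] M [0.055 0.104 0.266] w 0.0156 q [-0.63  0.28  0.62  1.96 -0.2   0.98  0.75]
```

```bash
python3 -m jog '[{"slide":[0,0,0],"roll":0.5},{"slide":[0,0,0],"roll":1.2}]' >/dev/null; python3 -c "from h import *;feel(2)"
```

```text
Mz [0.413 0.328] mean 0.37
t 15.67 p [0.5057 0.0006 0.0572] x [-0.022 -0.003 -1.   ] jaw yaw 37.4 F [-0.65 -2.33 -0.35] M [0.092 0.008 0.259] w 0.0157 q [-0.64  0.29  0.62  1.96 -0.2   0.98  0.73]
```

```bash
python3 -m jog '[{"slide":[0,0,0],"roll":0.5},{"slide":[0,0,0],"roll":1.2}]' >/dev/null; python3 -c "from h import *;feel(2)"
```

```text
Mz [0.351 0.323] mean 0.337
t 15.93 p [5.057e-01 5.000e-04 5.720e-02] x [-0.022 -0.003 -1.   ] jaw yaw 36.1 F [-2.27 -2.41  0.14] M [0.027 0.025 0.297] w 0.0158 q [-0.64  0.29  0.62  1.96 -0.2   0.98  0.71]
```

```bash
python3 -m jog '[{"slide":[0,0,0],"roll":0.5},{"slide":[0,0,0],"roll":1.2}]' >/dev/null; python3 -c "from h import *;feel(2)"
```

```text
Mz [0.38  0.286] mean 0.333
t 16.2 p [5.057e-01 5.000e-04 5.720e-02] x [-0.022 -0.003 -1.   ] jaw yaw 34.9 F [-2.04 -2.82  0.69] M [0.022 0.018 0.298] w 0.0154 q [-0.64  0.29  0.63  1.96 -0.2   0.98  0.69]
```

```bash
python3 -m jog '[{"slide":[0,0,0],"roll":0.5},{"slide":[0,0,0],"roll":1.2}]' >/dev/null; python3 -c "from h import *;feel(2)"
```

```text
Mz [0.313 0.332] mean 0.323
t 16.47 p [5.057e-01 5.000e-04 5.720e-02] x [-0.022 -0.003 -1.   ] jaw yaw 33.6 F [-1.91 -1.95 -0.24] M [-0.006  0.109  0.283] w 0.0157 q [-0.65  0.29  0.63  1.96 -0.2   0.98  0.67]
```

```bash
python3 -m jog '[{"slide":[0,0,0],"roll":0.5},{"slide":[0,0,0],"roll":1.2}]' >/dev/null; python3 -c "from h import *;feel(2)"
```

```text
Mz [0.372 0.393] mean 0.382
t 16.73 p [5.057e-01 5.000e-04 5.720e-02] x [-0.023 -0.003 -1.   ] jaw yaw 32.4 F [-1.23 -2.19  0.42] M [0.006 0.099 0.35 ] w 0.0157 q [-0.65  0.29  0.64  1.96 -0.2   0.98  0.65]
```

```bash
python3 -m jog '[{"slide":[0,0,0],"roll":0.5},{"slide":[0,0,0],"roll":1.2}]' >/dev/null; python3 -c "from h import *;feel(2)"
```

```text
Mz [0.499 0.412] mean 0.456
t 17.0 p [5.057e-01 5.000e-04 5.720e-02] x [-0.023 -0.003 -1.   ] jaw yaw 31.1 F [-1.73 -1.64 -0.15] M [0.049 0.104 0.366] w 0.0159 q [-0.65  0.29  0.64  1.96 -0.2   0.98  0.63]
```

```bash
python3 -m jog '[{"slide":[0,0,0],"roll":0.5},{"slide":[0,0,0],"roll":1.2}]' >/dev/null; python3 -c "from h import *;feel(2)"
```

```text
Mz [0.48  0.448] mean 0.464
t 17.27 p [5.057e-01 5.000e-04 5.720e-02] x [-0.023 -0.003 -1.   ] jaw yaw 29.9 F [-2.22 -1.86  1.44] M [0.022 0.174 0.442] w 0.0158 q [-0.66  0.29  0.64  1.96 -0.21  0.98  0.61]
```

Torque has risen about 0.13–0.14 N·m over the roughly 0.35 baseline, so the jaw force is about 9–10 N. One more small step.

```bash
python3 -m jog '[{"slide":[0,0,0],"roll":0.4},{"slide":[0,0,0],"roll":0.9}]' >/dev/null; python3 -c "from h import *;feel(3)"
```

```text
Mz [0.462 0.519 0.429] mean 0.47
t 17.58 p [5.056e-01 4.000e-04 5.720e-02] x [-0.023 -0.003 -1.   ] jaw yaw 29.0 F [-2.71 -2.37  0.42] M [-0.087  0.154  0.394] w 0.0162 q [-0.66  0.29  0.65  1.96 -0.21  0.98  0.59]
```

```bash
python3 -m jog '[{"slide":[0,0,0],"roll":0.3},{"slide":[0,0,0],"roll":0.5}]' >/dev/null; python3 -c "from h import *;feel(3)"
```

```text
Mz [0.523 0.503 0.474] mean 0.5
t 17.9 p [5.056e-01 4.000e-04 5.720e-02] x [-0.023 -0.003 -1.   ] jaw yaw 28.5 F [-1.99 -2.24  1.  ] M [0.004 0.208 0.498] w 0.0156 q [-0.66  0.29  0.65  1.96 -0.21  0.98  0.59]
```

About 0.51 N·m, which is roughly 12 N of jaw force. Releasing the knob and lifting out with the fingers part closed.

```bash
python3 -m jog '[{"slide":[0,0,0],"roll":0},{"slide":[0,0,0],"roll":0},{"slide":[0,0,0],"roll":0},{"slide":[0,0,0],"roll":0},{"slide":[0,0,0],"roll":0}]' 0.68
python3 -m jog '[{"slide":[0,0,0],"roll":0},{"slide":[0,0,0],"roll":0}]'
python3 -c "from h import *;plan([*F(0,-80),.11],28)"
```

```text
time: 18.32
ee_pos: [0.5058, 0.0006, 0.0573]
eef_rot: [0.357, 0.614, -0.366, 0.601]
ft_force: [0.3, 0.4, 0.5]
width: 0.0274
time: 18.48
ee_pos: [0.5059, 0.0007, 0.0573]
eef_rot: [0.357, 0.614, -0.366, 0.601]
ft_force: [-0.4, 0.3, -0.9]
width: 0.0278
t 18.48 p [0.5059 0.0007 0.0573] x [-0.022 -0.003 -1.   ] jaw yaw 28.5 F [-0.45  0.29 -0.88] M [-0.071  0.04  -0.04 ] w 0.0278 q [-0.66  0.29  0.65  1.96 -0.21  0.98  0.59]
slide [-5.27 -0.1  -0.07] roll 0.5 dist rows 1.2647857923115557
```

```bash
python3 -m jog '[{"slide":[-0.8,0,0],"roll":0},{"slide":[-2,0,0],"roll":0},{"slide":[-3.5,0,0],"roll":0},{"slide":[-5.5,0,0],"roll":0},{"slide":[-8.5,0,0],"roll":0}]'
python3 -m jog '[{"slide":[-3,0,0],"roll":0},{"slide":[-6,0,0],"roll":0},{"slide":[-10,0,0],"roll":0},{"slide":[-12,0,0],"roll":0},{"slide":[-12,0,0],"roll":0}]'
python3 -c "from h import *;plan([.45,-.2,.3],28)"
```

```text
time: 18.9
ee_pos: [0.5068, 0.0007, 0.1428]
eef_rot: [0.356, 0.614, -0.367, 0.601]
ft_force: [0.6, 0.9, -0.3]
width: 0.0281
time: 19.32
ee_pos: [0.5118, 0.0007, 0.2688]
eef_rot: [0.359, 0.612, -0.365, 0.603]
ft_force: [0.2, -0.1, -0.6]
width: 0.0276
t 19.32 p [0.5118 0.0007 0.2688] x [-0.016 -0.001 -1.   ] jaw yaw 28.4 F [ 0.24 -0.06 -0.64] M [-0.069 -0.022  0.005] w 0.0276 q [-0.74  0.06  0.68  1.7  -0.04  1.41  0.45]
slide [ -3.   -15.03  14.69] roll 0.4 dist rows 5.09153750566326
```

Out cleanly. Moving aside so both cameras can see.

```bash
python3 -m jog '[{"slide":[0,-2,2],"roll":0},{"slide":[0,-5,5],"roll":0},{"slide":[0,-8,8],"roll":0},{"slide":[0,-11,11],"roll":0},{"slide":[0,-14,14],"roll":0}]'
python3 -m jog '[{"slide":[0,-2,2],"roll":0},{"slide":[0,-4,4],"roll":0},{"slide":[0,-6,6],"roll":0},{"slide":[0,-7,7],"roll":0},{"slide":[0,-7,7],"roll":0}]'
python3 - <<'E'
from h import *
import cv2
st()
for n in("top","scene"):
    im=r.camera(n);cv2.imwrite(f"pics/{n}5.png",im[:,:,::-1])
    c=im[170:290,90:270] if n=="top" else im[110:230,250:410]
    cv2.imwrite(f"pics/{n}5c.png",cv2.resize(c[:,:,::-1],None,fx=4.4,fy=4.4))
E
```

```text
time: 19.73
ee_pos: [0.455, -0.1881, 0.2706]
eef_rot: [0.359, 0.612, -0.365, 0.603]
ft_force: [0.7, 0.0, 0.7]
width: 0.0277
time: 20.15
ee_pos: [0.4246, -0.2867, 0.2718]
eef_rot: [0.361, 0.611, -0.367, 0.602]
ft_force: [-0.4, 0.9, 0.8]
width: 0.0278
t 20.15 p [ 0.4246 -0.2867  0.2718] x [-0.015 -0.001 -1.   ] jaw yaw 28.1 F [-0.38  0.85  0.79] M [-0.101  0.026 -0.037] w 0.0278 q [-0.43  0.06  0.98  1.71 -0.04  1.41  1.05]
```

View pics/top5.png

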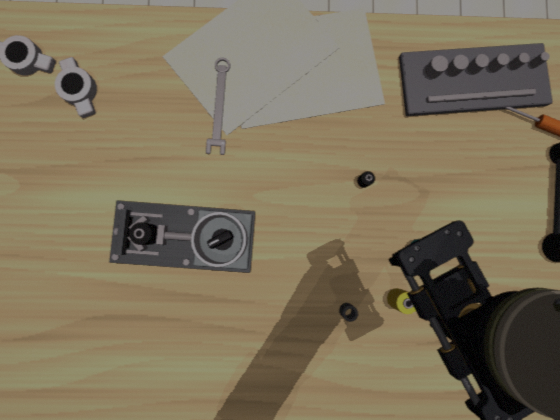

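View pics/top5c.png

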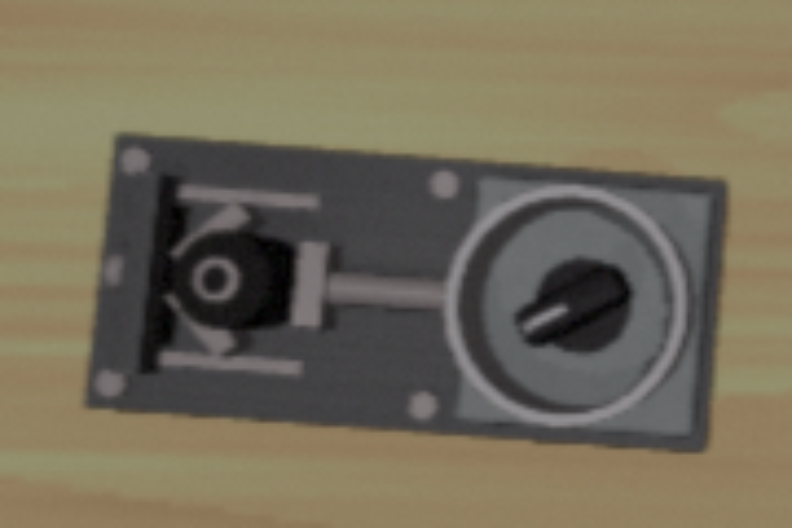

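View pics/scene5c.png

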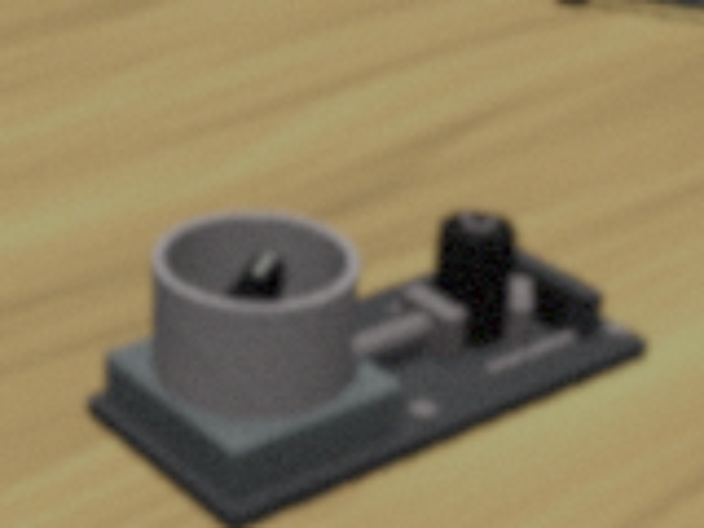

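```bash
python3 - <<'E'
from h import *
f=lambda x,y:((x+.5)/4.4-.5+90,(y+.5)/4.4-.5+170)
g=lambda x,y:((x+.5)/4.4-.5+250,(y+.5)/4.4-.5+110)
def fx(q): d=q[:2]-CEN; return (d@UX*1000).round(1),(d@UY*1000).round(1)
print("top sleeve",fx(onz("top",f(217,281),.077)),"scene",fx(onz("scene",g(480,221),.077)))
X,e=tri(g(480,221),f(217,281));print("tri",X,e)
for p in((306,241),(294,325)): print("jaw face",fx(onz("top",f(*p),.038)))
E
```

```text
top sleeve (np.float64(-1.1), np.float64(62.0)) scene (np.float64(0.8), np.float64(61.6))
tri [0.51294562 0.14357864 0.0759096 ] 0.0008339630967835323
jaw face (np.float64(18.3), np.float64(39.9))
jaw face (np.float64(-17.3), np.float64(41.4))
```

The final check agrees:
- Bush axis is at fixture (0,62) in both views.
- Its top is at 76 mm against 77 expected, so it is upright on the plate.
- The jaw face is on the bush, and the hand is clear at z=0.27.

Handing in.

```bash
python3 -c "
from bench import r
print(r.close_job())"
```

```text
the job is handed in; nothing more can be done
None
```

The large black bush is standing upright in the V and clamped at about 12 N by feel, and I handed the job in at about 20 s of the 72 s allowed.

**What I did:** I set the bush on the base plate about 5 mm short of the nest and let go. Then I reached into the guard with the fingers about 30 mm open and turned the knob about 53° clockwise. I stopped when the turning torque had risen from about 0.35 to about 0.51 N·m, then released the knob, lifted out and moved clear.

**Last checks:**
- **Position:** the top and scene views agree within 2 mm that the bush axis is at fixture (0, 62). Its top measured 76 mm above the bench against 77 expected, so it is upright on the plate.
- **Jaw:** the front face measured y ≈ 40–41.5 mm, within about 1–2 mm of the bush's near side. It visibly touches the bush in both pictures.
- **Guard:** the sideways forces read while turning stayed under about 4 N, with no sign of leaning on it.
- **Other parts:** the small bush, socket, spanner and yellow bush were where they started in the last top view. The turquoise one was hidden behind the arm there, so I did not check it.

**Less certain:** single torque readings scattered by about ±0.05 N·m, so the 12 N could be off by about 3 N either way. The angle turned after contact suggests 11–14 N, which agrees. The tool was also tilted about 1°, which had no visible effect.

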